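# Fit the drill guide plate on the jig pin and swing the keeper over it

### The arm

A 7-joint arm with a two-finger parallel gripper is mounted at the origin on the work surface. World frame = base frame: x ahead of the robot, y to its left, z up, the work surface at z = 0. Lengths are in m, angles in rad, forces in N, time in s.
With the tool pointing down it reaches from about 0.425 to 0.825 m from the base axis. Payload 3.6 kg.
Tool frame: the origin (TCP) lies midway between the tips of the shut fingers; the grasp point (between the pads) lies 19 mm behind it; z points along the fingers, y is the line along which they close (so a half turn about z gives the same grasp; the last joint's range is limited). The gripper opens to 85 mm and grips with 20 to 120 N. Pads are 22 mm wide; open, the fingers measure 114 mm over their backs; the gripper's body (76 mm by 85 mm) begins 54 mm behind the grasp point. The pads swing forward as they close: fully open they stand 13 mm farther back than shut.
Start: joints at [1.313, 0.615, -0.013, 1.423, 0.008, 1.103, -0.04], TCP at [0.149, -0.633, 0.231] pointing down, gripper open.
Joint ranges: [-3.12, 3.12], [-0.3, 2.06], [-1.34, 1.32], [0.26, 2.42], [-1.36, 4.5], [0.01, 1.98], [-2.84, 2.84]. Speed limits (rad/s): [2.79, 2.79, 3.14, 3.14, 3.14, 3.14, 3.14].

### API

Orientations are given as a unit quaternion [x, y, z, w].
In Python, from cell import env, snapshot, calibration, nets gives the robot as it stands.
- The arm moves only by the tool apply_moves, never from a script. Its argument "increments" is a list of rows, each an object with "translation": the shift along the tool's x, y, z in cm, a list of three; "yaw": the turn about the tool's z in rad; "grip": the closure, from -1 (fully open) to 1 (shut). A call has 1 to 8 rows; each row shifts and turns the commanded pose from where the row before left it, along the tool's axes as they then stand; what a row does not reach is not made up. A row lasts 1/12 s, in which the tool goes at most 41.7 mm and 7.16 degrees, less where a joint would pass 70% of its speed; a pose out of reach is approached as far as the arm can. A call is refused whole if a number of a shift passes 4.17 or a number of a turn 0.125, either way. A call with a gripper value outside its range is refused whole. The fingers move at their own pace and stop on an object; "squeeze" is the grip in N (left out, the last holds). Time passes only in rows, so rows that do not move let the fingers close. It gives the time, the measured TCP pose, the force, the opening and the grip force at its end, in the units of the state.
- env.read_state(): the state, without advancing time (a new reading comes with each control period).
- snapshot(name): name is "side" or "top"; returns the picture (420x560x3 uint8, blue, green, red); there is no depth.
- calibration(name): a dict with "vertical_fov" (degrees; the focal length in pixels is half the picture's height over the tangent of half this angle, whatever the lens; pixels are square), "cx", "cy" (the principal point, pixels), "world_to_cam" (4x4, takes a point from world to camera coordinates). Camera axes: x right, y down, z forward; pixel columns grow to the right and rows downward; lengths in m; the calibration is good to about 2 mm. A picture is of the moment at which its call begins. calibration takes no time and is no camera call.
- env.close_job(): hands the job in; it is judged then, once.
Trained networks look in the newest picture that a camera, given by its name, has taken for a name from the list of things; names that differ only in an ending like _2 or _b are one class to them, and where a whole thing is asked for, a point or a joint stands for the part that bears it (a point fixed in the world has none). Each returns a list of dicts, best first, with "score" (0 to 1); they miss things now and then, are a little off and sometimes report something else, mostly with a low value. They report only what shows in the picture. A call takes as long as a camera call. They do not tell look-alikes from the thing itself.
- nets.search_frame(label, camera): "extent" ([left, top, width, height] in pixels, round what is visible of it).
- nets.tip_of(label, camera): "position" ([column, row] in pixels: a listed point, or the origin of a listed thing).
The state is a dict: "clock": time; "joint_positions": joint angles; "qvel": joint speeds; "tau": joint torques, N m; "tcp_pos": TCP position; "ee_rot": TCP orientation; "force": force on the tool from outside, world axes, zero at the start; "wrist_torque": the same for the moment, N m; "gripper_width": opening from 0.0 (shut) to 1.0 (fully open); "gripper_force": force on a finger pad.
Only numpy, scipy, OpenCV 4.12 (cv2) and the standard library are available. Lean on these libraries where they do the work, as an engineer would, in place of code of your own. Each camera call takes 0.05 s, during which the arm holds its last target. There are 200 camera calls.

### The job

Lay the aluminium drill guide plate on the wooden drilling jig and nudge it along the slot, with light pressure, until its big hole drops over the steel locating pin and the plate lies flush and square on the board, its long end under where the keeper goes. Then swing the keeper bar by its wooden knob right round to its stop, over the plate, and let go. Never force the plate against the jig: a gentle push, well under 30 N, is all it takes; leave the jar, the stopper and the screwdriver where they are.

Things in the scene. Friction and masses are not known exactly. Their poses are not given: they have to be found in the camera images.
- jig: fixed wooden board 170 (x) x 290 (y) x 24 mm; origin at the centre of its underside, z up. A dark slot runs along its y axis. In it stands one steel locating pin, 12 mm diameter, 12 mm high above the board, bevelled top (flat 10.4 mm across). At the other end: the keeper on an 18 mm steel post
- slot_mid (a point): middle of the 56 mm long slot, on the board's top face, at jig (0, -60, 24) mm; axes as the jig's. The pin is clamped on the slot's line (jig x = 0), anywhere up to 20 mm either way of this point along jig y; its place is not reported. It does not move when pushed
- plate: loose aluminium plate 50 (x) x 130 (y) x 16 mm, about 0.2 kg; origin at the centre of its underside, z up. Big 14 mm through hole at (0, -25) mm; a 7 mm drill hole at (0, 10) mm is too small for the pin. Starts flat on the bench, tail end roughly to world +y. Fits with its y axis along the jig's y, tail towards the keeper. Can be gripped across its 50 mm width
- big_hole (a point): centre of the big hole on the plate's underside, at plate (0, -25, 0) mm
- tail (a point): middle of the plate's long (tail) end at the underside, at plate (0, 65, 0) mm, 90 mm from the big hole
- keeper (a joint): keeper angle, rad: 0 = open, bar along the jig's +y; it turns counter-clockwise from above to its stop at 1.57, bar along the jig's -x, across the plate. Starts at 0 to 0.4; friction holds it; about 1 N at the knob turns it. Bar 18 mm wide, 8 thick, underside 19 mm above the board: 3 mm above a flush plate; a plate up on the pin is in its way
- keeper_pivot (a point): the keeper's vertical turning axis, at the underside of the bar, at jig (58, 0, 43) mm
- keeper_knob (a point): middle of the keeper's wooden knob, an upright cylinder of 16 mm diameter and 32 mm height, on the bar 85 mm from the pivot axis; this point is 30 mm above the bar's underside, the knob reaches 16 mm above it and below it
- stopper: bystander: loose turned dark-wood bottle stopper, 38 mm diameter, 63 mm tall, standing; origin under its centre
- finish_jar: bystander: loose amber glass jar, 60 mm diameter, 85 mm tall; origin under its centre
- screwdriver: bystander: loose screwdriver lying on the bench; origin at its middle
Not all that is in view belongs to the job. Of the things that look like the plate, take the one that is farthest to the robot's right at the start.

How it is judged:
On the way, in this order (a step that is already met when the one before it is completed fails the run):
1. the plate lies flush on the board with the pin in its big hole, tail towards the keeper, while the keeper is still open (below 0.8 rad) (z of big_hole in the frame of slot_mid between -0.003 and 0.002 m and z of tail in the frame of slot_mid between -0.003 and 0.003 m and x of big_hole in the frame of slot_mid between -0.004 and 0.004 m and y of big_hole in the frame of slot_mid between -0.023 and 0.023 m and y of tail in the frame of slot_mid above 0.06 m and value of joint keeper below 0.8 rad), for 0.2 s.
2. the keeper is swung over the plate to its stop (beyond 1.42 rad) (value of joint keeper above 1.42 rad), for 0.1 s.
At the end, for the whole second after the job is handed in: the plate lies flush on the jig board (2 mm at the hole, 3 mm at the tail) with the pin in its big hole (hole within 4 mm of the slot's line), tail towards the keeper, within 0.2 rad of the slot's line; the keeper is at its stop (beyond 1.42 rad), over the plate; all at rest (z of big_hole in the frame of slot_mid between -0.003 and 0.002 m and z of tail in the frame of slot_mid between -0.003 and 0.003 m and x of big_hole in the frame of slot_mid between -0.004 and 0.004 m and y of big_hole in the frame of slot_mid between -0.023 and 0.023 m and angle between the y axis of plate and the y axis of jig, either way round below 0.2 rad and y of tail in the frame of slot_mid above 0.06 m and value of joint keeper above 1.42 rad and linear speed of plate below 0.02 m/s); the robot touches nothing.
It fails at once if the plate is pressed on the jig's board, pin or keeper with more than 30 N (contact force between plate and jig above 30 N).
It fails at once if the stopper is moved more than 20 mm (distance of stopper from where it was at the start of the episode above 0.02 m).
It fails at once if the jar is moved more than 20 mm (distance of finish_jar from where it was at the start of the episode above 0.02 m).
It fails at once if the screwdriver is moved more than 20 mm (distance of screwdriver from where it was at the start of the episode above 0.02 m).
It also fails if it takes over 72 s, if anything falls off the work surface, if the arm or the gripper's body presses on something with over 40 N, if the wrist force passes 120 N, or if a joint passes its speed limit or range.

## Working session

There is one attempt and no reset: what is moved stays moved. The work goes in short steps, Python scripts to look and compute and a tool call to move; the robot and the scene stay as the last step left them, time stands still between calls to the robot, and variables do not carry over. Pictures are saved under pics/ and viewed, at most 10 in all, crops included, and the job is handed in when it is done.

Besides the shell and the picture viewer there is one more tool, called after ">>>" in YAML: its name, and indented under it one key for each argument. apply_moves: Moves the arm, as the interface text tells. Its arguments: {"type":"object","properties":{"increments":{"type":"array","items":{"type":"object","properties":{"translation":{"type":"array","items":{"type":"number"}},"yaw":{"type":"number"},"grip":{"type":"number"}}}},"squeeze":{"type":"number"}},"required":["increments"]}

```bash
mkdir -p pics; ls; cat > h.py <<'E'
import numpy as np, cv2
from cell import env, snapshot, calibration, nets
def cam(n):
    c=calibration(n); f=210/np.tan(np.radians(c["vertical_fov"])/2)
    return np.array([[f,0,c["cx"]],[0,f,c["cy"]],[0,0,1]]), np.array(c["world_to_cam"])
def px(n,p):
    K,T=cam(n); q=K@(T@np.r_[p,1])[:3]; return q[:2]/q[2]
def onz(n,uv,z):
    K,T=cam(n); d=T[:3,:3].T@np.linalg.solve(K,np.r_[uv,1]); o=-T[:3,:3].T@T[:3,3]
    return o+d*(z-o[2])/d[2]
def tri(uv1,uv2,a="side",b="top"):
    P=[(K@T[:3]) for K,T in (cam(a),cam(b))]
    X=cv2.triangulatePoints(P[0],P[1],np.array(uv1,float).reshape(2,1),np.array(uv2,float).reshape(2,1))[:,0]; return X[:3]/X[3]
E
python3 - <<'E'
from h import *
np.set_printoptions(precision=3,suppress=True)
a=snapshot("side");b=snapshot("top")
cv2.imwrite("pics/side0.png",a);cv2.imwrite("pics/top0.png",b)
for n in("side","top"):
    K,T=cam(n);print(n,K[0,0],-T[:3,:3].T@T[:3,3],T[2,:3])
    for l in("plate","jig","slot_mid","big_hole","tail","keeper_pivot","keeper_knob","stopper","finish_jar","screwdriver"):
        print(l,[(np.round(d["position"]).tolist(),round(d["score"],2)) for d in nets.tip_of(l,n)][:4])
print(env.read_state())
E
```

```text
pics
side 463.96827548956105 [0.191 0.815 0.725] [ 0.354 -0.708 -0.611]
plate [([222.0, 227.0], 0.94), ([261.0, 191.0], 0.85), ([375.0, 213.0], 0.79), ([353.0, 174.0], 0.48)]
jig []
slot_mid [([292.0, 238.0], 0.73)]
big_hole [([352.0, 172.0], 0.94), ([251.0, 186.0], 0.93), ([369.0, 219.0], 0.91), ([226.0, 225.0], 0.65)]
tail [([396.0, 208.0], 0.9), ([334.0, 191.0], 0.88), ([282.0, 197.0], 0.74), ([206.0, 243.0], 0.67)]
keeper_pivot [([334.0, 187.0], 0.58), ([258.0, 241.0], 0.54)]
keeper_knob [([256.0, 262.0], 0.7)]
stopper [([266.0, 162.0], 0.72)]
finish_jar [([292.0, 138.0], 0.83)]
screwdriver [([237.0, 368.0], 0.84), ([346.0, 173.0], 0.51)]
top 398.253744822721 [0.405 0.068 1.11 ] [ 0.134 -0.018 -0.991]
plate [([324.0, 166.0], 0.97), ([262.0, 159.0], 0.96), ([332.0, 275.0], 0.79), ([378.0, 229.0], 0.55)]
jig [([243.0, 226.0], 0.96)]
slot_mid [([264.0, 223.0], 0.96)]
big_hole [([385.0, 232.0], 0.96), ([324.0, 270.0], 0.7), ([269.0, 157.0], 0.64), ([326.0, 157.0], 0.59)]
tail [([352.0, 227.0], 0.96), ([356.0, 288.0], 0.89), ([328.0, 185.0], 0.8), ([237.0, 157.0], 0.74)]
keeper_pivot [([244.0, 205.0], 0.62), ([358.0, 226.0], 0.23)]
keeper_knob [([244.0, 225.0], 0.54), ([357.0, 223.0], 0.42)]
stopper [([370.0, 151.0], 0.73)]
finish_jar [([419.0, 157.0], 0.65)]
screwdriver [([143.0, 231.0], 0.69)]
{'clock': 1.1, 'joint_positions': array([ 1.313,  0.615, -0.013,  1.423,  0.008,  1.103, -0.04 ]), 'qvel': array([ 0.   ,  0.   ,  0.   , -0.001,  0.   , -0.001, -0.001]), 'tau': array([ -0.   , -46.912,   0.259, -17.135,   0.01 ,   0.002,   0.   ]), 'tcp_pos': array([ 0.149, -0.633,  0.231]), 'ee_rot': array([ 0.993,  0.115,  0.   , -0.   ]), 'force': array([-0.526, -0.114, -0.47 ]), 'wrist_torque': array([-0.034, -0.039,  0.031]), 'gripper_force': 0.0, 'gripper_width': 1.001251608800703}
```

```bash
python3 - <<'E'
from h import *
b=cv2.imread("pics/top0.png");a=cv2.imread("pics/side0.png")
cv2.imwrite("pics/t1.png",cv2.resize(b[125:310,110:440],None,fx=2.4,fy=2.4,interpolation=cv2.INTER_CUBIC))
cv2.imwrite("pics/s1.png",cv2.resize(a[120:385,150:430],None,fx=2.2,fy=2.2,interpolation=cv2.INTER_CUBIC))
E
```

```text
(no output)
```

View pics/t1.png

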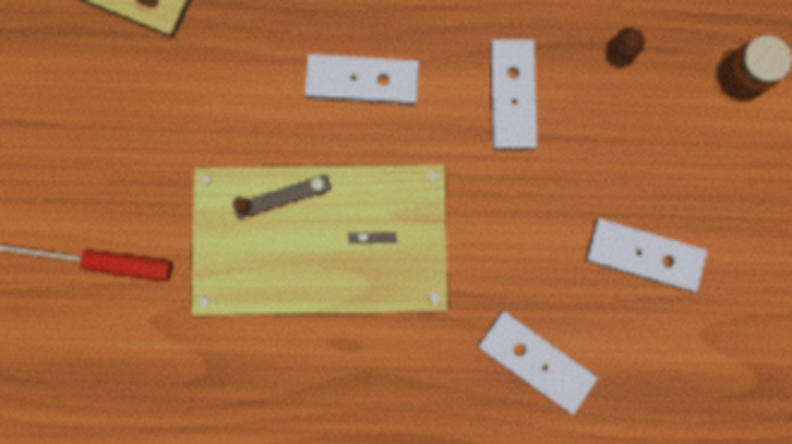

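View pics/s1.png

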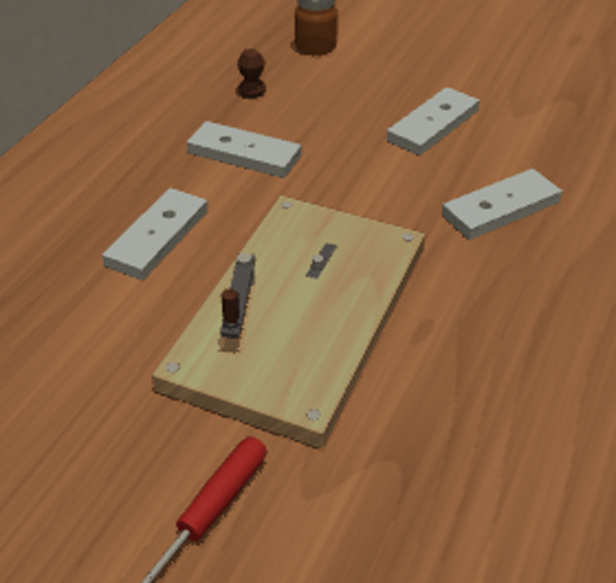

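Top view (original pixels): four plate look-alikes, at (262,159), (324,166), (379,231) and (334,275). World −y, the robot's right, is to the image right, so the target is the one at (379,231), with its big hole at (388,234) and tail to the left. The jig is at (243,226), the pin at (261,224) in the slot, and the keeper knob at about (211,210).

```bash
cat >> h.py <<'E'
def blobs(img,kind):
    hsv=cv2.cvtColor(img,cv2.COLOR_BGR2HSV)
    m=cv2.inRange(hsv,(0,0,120),(180,50,255)) if kind=="plate" else cv2.inRange(hsv,(21,60,90),(36,255,255))
    if kind=="jig": m=cv2.morphologyEx(m,cv2.MORPH_CLOSE,np.ones((9,9)))
    cs,_=cv2.findContours(m,cv2.RETR_EXTERNAL,cv2.CHAIN_APPROX_NONE)
    return [c for c in cs if cv2.contourArea(c)>300]
def rect_on(n,c,z):
    p=np.array([onz(n,q.astype(float),z)[:2]*1000 for q in c[:,0]],np.float32)
    return cv2.minAreaRect(p)
E
python3 - <<'E'
from h import *
b=cv2.imread("pics/top0.png");a=cv2.imread("pics/side0.png")
for n,i in(("top",b),("side",a)):
    for k,z in(("plate",.016),("jig",.024)):
        for c in blobs(i,k):
            print(n,k,[np.round(v,3) for v in rect_on(n,c,z)])
big=lambda im,x,y,w,h:cv2.resize(im[y:y+h,x:x+w],None,fx=6,fy=6,interpolation=cv2.INTER_CUBIC)
t=np.vstack([big(b,348,205,60,48),big(b,200,190,80,48)[:,:360]]) 
t2=np.vstack([big(a,350,190,60,48),big(a,240,220,60,48)])
cv2.imwrite("pics/c2.png",np.hstack([t,t2])) # 720x576
for nm,(u,v) in dict(hole=((388.3,233.8),(370,213)),pin=((261.3,223.6),(295,238))).items(): print(nm,tri(v,u))
for l in("slot_mid","big_hole","tail"):pass
E
```

```text
top plate [array([374.76 , -96.365]), array([130.386,  50.338]), np.float64(55.952)]
top plate [array([ 499.364, -221.77 ]), array([129.986,  50.714]), np.float64(75.042)]
top plate [array([698.872, 112.455]), array([128.906,  51.44 ]), np.float64(87.841)]
top plate [array([685.094, -66.716]), array([127.279,  50.553]), np.float64(1.7)]
top jig [array([ 273.624, -679.696]), array([ 49.306, 143.278]), np.float64(85.929)]
top jig [array([507.771, 154.229]), array([167.284, 286.735]), np.float64(1.536)]
top jig [array([563.516, 802.517]), array([126.837,  37.335]), np.float64(1.381)]
top jig [array([836.982, 416.489]), array([218.416, 120.246]), np.float64(68.643)]
top jig [array([ 994.251, -310.502]), array([896.964,  99.741]), np.float64(89.92)]
side plate [array([697.659, 112.118]), array([129.849,  49.417]), np.float64(88.12)]
side plate [array([372.232, -95.829]), array([129.729,  49.667]), np.float64(56.092)]
side plate [array([684.753, -67.359]), array([129.992,  49.581]), np.float64(1.56)]
side plate [array([ 497.16 , -222.673]), array([129.943,  49.816]), np.float64(74.929)]Traceback (most recent call last):
  File "<stdin>", line 6, in <module>
  File "h.py", line 21, in rect_on
    p=np.array([onz(n,q.astype(float),z)[:2]*1000 for q in c[:,0]],np.float32)
                ~~~^^^^^^^^^^^^^^^^^^^^^
  File "h.py", line 9, in onz
    K,T=cam(n); d=T[:3,:3].T@np.linalg.solve(K,np.r_[uv,1]); o=-T[:3,:3].T@T[:3,3]
        ~~~^^^
  File "h.py", line 4, in cam
    c=calibration(n); f=210/np.tan(np.radians(c["vertical_fov"])/2)
ValueError: time passes only in moves, steps and waits
```

```bash
sed -i 's/^def cam(n):/import functools\n@functools.lru_cache(None)\ndef cam(n):/' h.py
python3 - <<'E'
from h import *
np.set_printoptions(precision=4,suppress=True)
b=cv2.imread("pics/top0.png");a=cv2.imread("pics/side0.png")
for c in blobs(a,"jig"):
    if cv2.contourArea(c)>3000: print("side jig",rect_on("side",c,.024))
big=lambda im,x,y,w,h:cv2.resize(im[y:y+h,x:x+w],None,fx=6,fy=6,interpolation=cv2.INTER_CUBIC)
t=np.vstack([big(b,355,210,60,48),big(b,235,200,60,48)]) 
t2=np.vstack([big(a,350,190,60,48),big(a,265,210,60,48)])
cv2.imwrite("pics/c2.png",np.hstack([t,t2])) # 720x576
for nm,(u,v) in dict(hole=((388.3,233.8),(370,213)),pin=((261.3,223.6),(295,238))).items(): print(nm,tri(v,u))
E
```

```text
side jig ((506.176025390625, 155.85641479492188), (166.1300048828125, 286.64703369140625), 2.207629442214966)
hole [ 0.4686 -0.3119 -0.1787]
pin [0.5086 0.1029 0.0312]
```

View pics/c2.png

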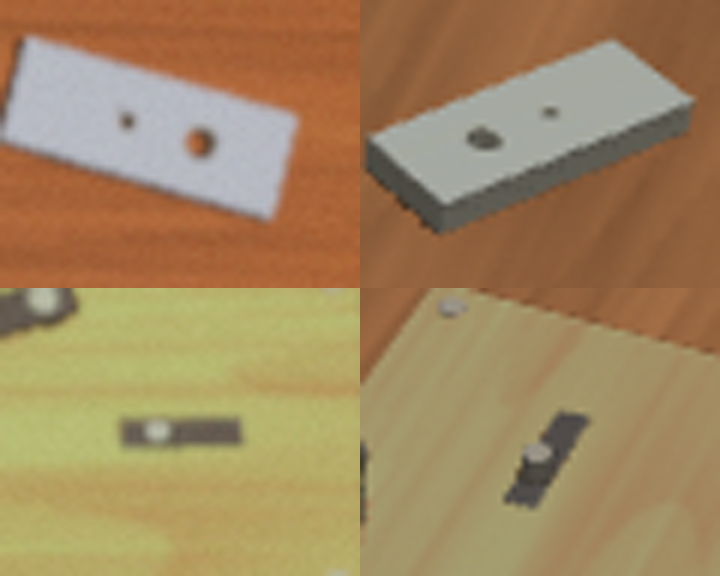

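Side view: the target plate is at (353,174), and the crop at (375,213) is a look-alike. In the top crop the target's big hole is at about (388,234). The pin top is at top (260.8,223.6) and side (294.1,237.1). Triangulation and the plate-size checks agree with the stated heights. Now moving toward the target plate.

>>> apply_moves:
  increments:
    - {"translation": [3.3,-2.4,0],"yaw": 0,"grip": -0.5}
    - {"translation": [3.3,-2.4,0],"yaw": 0,"grip": -0.5}
    - {"translation": [3.3,-2.4,0],"yaw": 0,"grip": -0.5}
    - {"translation": [3.3,-2.4,0],"yaw": 0,"grip": -0.5}
    - {"translation": [3.3,-2.4,0],"yaw": 0,"grip": -0.5}
    - {"translation": [3.3,-2.4,0],"yaw": 0,"grip": -0.5}
    - {"translation": [3.3,-2.4,0],"yaw": 0,"grip": -0.5}
    - {"translation": [3.3,-2.4,0],"yaw": 0,"grip": -0.5}
  squeeze: 40

```text
clock: 1.77
tcp_pos: [0.3629, -0.3839, 0.2317]
ee_rot: [0.993, 0.115, 0.0, 0.0]
force: [-0.1, 0.5, -0.1]
gripper_width: 0.75
gripper_force: 0.0
```

>>> apply_moves:
  increments:
    - {"translation": [3.3,-2.4,0],"yaw": 0,"grip": -0.5}
    - {"translation": [3.3,-2.4,0],"yaw": 0,"grip": -0.5}
    - {"translation": [3.3,-2.4,0],"yaw": 0,"grip": -0.5}
    - {"translation": [3.3,-2.4,0],"yaw": 0,"grip": -0.5}
    - {"translation": [0,0,3],"yaw": -0.12,"grip": -0.5}
    - {"translation": [0,0,3],"yaw": -0.12,"grip": -0.5}
    - {"translation": [0,0,3],"yaw": -0.12,"grip": -0.5}
    - {"translation": [0,0,3],"yaw": -0.12,"grip": -0.5}

```text
clock: 2.43
tcp_pos: [0.4689, -0.2615, 0.1106]
ee_rot: [0.936, 0.351, 0.001, 0.001]
force: [-0.2, -0.1, 0.4]
gripper_width: 0.749
gripper_force: 0.0
```

>>> apply_moves:
  increments:
    - {"translation": [0,0,0],"yaw": -0.12,"grip": -0.5}
    - {"translation": [0,0,0],"yaw": -0.12,"grip": -0.5}
    - {"translation": [0,0,0],"yaw": -0.12,"grip": -0.5}
    - {"translation": [0,0,0],"yaw": -0.12,"grip": -0.5}
    - {"translation": [0,0,0],"yaw": -0.12,"grip": -0.5}
    - {"translation": [0,0,0],"yaw": 0,"grip": -0.5}

```text
clock: 2.93
tcp_pos: [0.4684, -0.2622, 0.1113]
ee_rot: [0.792, 0.61, 0.0, 0.0]
force: [-0.9, -0.5, -0.6]
gripper_width: 0.75
gripper_force: 0.0
```

```bash
cat >> h.py <<'E'
def tool():
    s=env.read_state(); q=s["ee_rot"]; from scipy.spatial.transform import Rotation as R
    return s, np.array(s["tcp_pos"]), R.from_quat(q).as_matrix()
def go(x,y,ya):  # world target; ya = wanted world angle (deg) of tool y
    s,p,M=tool(); d=M.T@np.r_[x-p[0],y-p[1],0]; a=np.degrees(np.arctan2(M[1,1],M[0,1]))
    e=(ya-a+90)%180-90
    print("tcp",p.round(4),"yAng",a.round(2),"dtool cm",(d*100).round(2),"yaw",np.radians(-e).round(3),"F",np.array(s["force"]).round(2),"w",round(s["gripper_width"],3),"gf",round(s["gripper_force"],1),"t",s["clock"],"tilt",M[2].round(3))
E
python3 - <<'E'
from h import *
np.set_printoptions(precision=4,suppress=True)
go(.4957,-.2319,-15)
print("pin top",onz("top",(260.75,223.6),.036),"side",onz("side",(294.1,237.1),.036))
for n,uv in(("top",(388.2-.1,233.6)),):print("hole",onz(n,uv,.016))
f=lambda x,y:(235+(x+.5)/6-.5,200+(y-288+.5)/6-.5)
print("slot ends",onz("top",f(120,433),.024),onz("top",f(242,433),.024))
g=lambda x,y:(265+(x-360+.5)/6-.5,210+(y-288+.5)/6-.5)
print("slot ends",onz("side",g(520,501),.024),onz("side",g(572,416),.024))
E
```

```text
tcp [ 0.4684 -0.2622  0.1113] yAng -14.81 dtool cm [3.62 1.87 0.  ] yaw 0.003 F [-0.89 -0.5  -0.59] w 0.75 gf 0.0 t 2.9333 tilt [ 0.  0. -1.]
pin top [0.5094 0.1047 0.036 ] side [0.5084 0.1057 0.036 ]
hole [ 0.4925 -0.2471  0.016 ]
slot ends [0.5098 0.1219 0.024 ] [0.5112 0.0664 0.024 ]
slot ends [0.5086 0.1204 0.024 ] [0.5107 0.0681 0.024 ]
```

>>> apply_moves:
  increments:
    - {"translation": [1.8,0.95,0],"yaw": 0,"grip": -0.5}
    - {"translation": [1.8,0.9,0],"yaw": 0,"grip": -0.5}
    - {"translation": [0,0,3],"yaw": 0,"grip": -0.5}
    - {"translation": [0,0,3],"yaw": 0,"grip": -0.5}
    - {"translation": [0,0,2],"yaw": 0,"grip": -0.5}
    - {"translation": [0,0,2],"yaw": 0,"grip": -0.5}
    - {"translation": [0,0,0.9],"yaw": 0,"grip": -0.5}
    - {"translation": [0,0,0],"yaw": 0,"grip": -0.5}

```text
clock: 3.6
tcp_pos: [0.4942, -0.2313, 0.0005]
ee_rot: [0.793, 0.609, -0.001, -0.002]
force: [0.4, 0.1, -0.1]
gripper_width: 0.753
gripper_force: 0.0
```

>>> apply_moves:
  increments:
    - {"translation": [0,0,0],"yaw": 0,"grip": 0.3}
    - {"translation": [0,0,0],"yaw": 0,"grip": 0.3}
    - {"translation": [0,0,0],"yaw": 0,"grip": 0.3}
    - {"translation": [0,0,0],"yaw": 0,"grip": 0.3}
    - {"translation": [0,0,0],"yaw": 0,"grip": 0.3}

```text
clock: 4.02
tcp_pos: [0.496, -0.2321, 0.0033]
ee_rot: [0.793, 0.609, 0.0, 0.001]
force: [-0.2, 0.9, 2.4]
gripper_width: 0.574
gripper_force: 43.0
```

```bash
python3 - <<'E'
from h import *
go(.4956,-.2321,-15)
b=snapshot("top")
for c in blobs(b,"plate"): print([np.round(v,2) for v in rect_on("top",c,.016)])
E
```

```text
tcp [ 0.496  -0.2321  0.0033] yAng -14.93 dtool cm [-0.01 -0.03 -0.  ] yaw 0.001 F [-0.24  0.9   2.4 ] w 0.574 gf 43.0 t 4.0167 tilt [-0.     0.002 -1.   ]
[array([375.32, -95.4 ]), array([128.17,  50.81]), np.float64(55.95)]
[array([ 506.73, -192.76]), array([69.52, 49.76]), np.float64(75.95)]
[array([698.77, 112.28]), array([129.26,  51.63]), np.float64(87.84)]
[array([685.15, -66.85]), array([127.28,  50.66]), np.float64(1.56)]
[array([968.12, 576.55]), array([281.3 ,  42.55]), np.float64(88.55)]
[array([842.5 , 829.47]), array([ 87.29, 303.92]), np.float64(87.97)]
```

>>> apply_moves:
  increments:
    - {"translation": [0,0,-2],"yaw": 0,"grip": 0.3}
    - {"translation": [0,0,-3],"yaw": 0,"grip": 0.3}
    - {"translation": [0,0,-3],"yaw": 0,"grip": 0.3}
    - {"translation": [0,0,-2],"yaw": -0.096,"grip": 0.3}
    - {"translation": [0,0,0],"yaw": -0.096,"grip": 0.3}
    - {"translation": [0,0,0],"yaw": -0.096,"grip": 0.3}
    - {"translation": [2,0.2,0],"yaw": 0,"grip": 0.3}
    - {"translation": [3.5,0.2,0],"yaw": 0,"grip": 0.3}

```text
clock: 4.73
tcp_pos: [0.497, -0.1821, 0.1019]
ee_rot: [0.701, 0.713, -0.001, 0.001]
force: [-0.2, -0.7, -2.5]
gripper_width: 0.569
gripper_force: 42.7
```

>>> apply_moves:
  increments:
    - {"translation": [3.5,0.2,0],"yaw": 0,"grip": 0.3}
    - {"translation": [3.5,0.2,0],"yaw": 0,"grip": 0.3}
    - {"translation": [3.5,0.2,0],"yaw": 0,"grip": 0.3}
    - {"translation": [3.5,0.2,0],"yaw": 0,"grip": 0.3}
    - {"translation": [3.5,0.2,0],"yaw": 0,"grip": 0.3}
    - {"translation": [3.5,0.2,0],"yaw": 0,"grip": 0.3}
    - {"translation": [3.5,0.2,0],"yaw": 0,"grip": 0.3}
    - {"translation": [3.5,0.2,0],"yaw": 0,"grip": 0.3}

```text
clock: 5.4
tcp_pos: [0.5055, 0.1051, 0.1023]
ee_rot: [0.697, 0.717, -0.0, -0.0]
force: [0.6, 0.4, -3.3]
gripper_width: 0.57
gripper_force: 42.7
```

>>> apply_moves:
  increments:
    - {"translation": [1.5,0.2,0],"yaw": 0,"grip": 0.3}
    - {"translation": [0,0,0],"yaw": 0,"grip": 0.3}
    - {"translation": [0,0,0],"yaw": 0,"grip": 0.3}

```text
clock: 5.65
tcp_pos: [0.5071, 0.1197, 0.1022]
ee_rot: [0.696, 0.718, -0.0, -0.0]
force: [-0.3, -1.1, -2.4]
gripper_width: 0.57
gripper_force: 42.7
```

```bash
python3 - <<'E'
from h import *
go(.5088,.1202,1.6)
a=snapshot("side"); b=snapshot("top")
cv2.imwrite("pics/a3.png",np.hstack([cv2.resize(a[110:310,190:390],(400,400)),cv2.resize(b[125:325,150:350],(400,400))]))
E
```

```text
tcp [0.5071 0.1197 0.1022] yAng 1.76 dtool cm [ 0.05  0.17 -0.  ] yaw 0.003 F [-0.28 -1.12 -2.44] w 0.57 gf 42.7 t 5.65 tilt [-0.    -0.001 -1.   ]
```

View pics/a3.png

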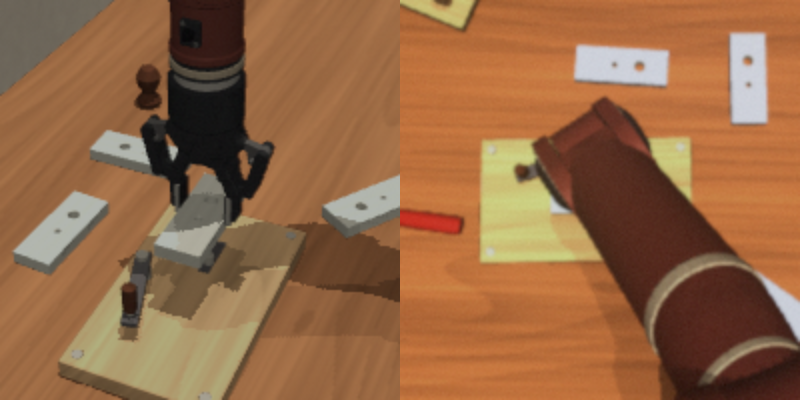

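Side view: the plate is held level above the slot, tail toward the keeper, with the keeper still open. Top view: the arm hides the plate. Next I correct by about 2 mm and lower to just above the pin.

>>> apply_moves:
  increments:
    - {"translation": [0.05,0.17,2],"yaw": 0,"grip": 0.3}
    - {"translation": [0,0,2],"yaw": 0,"grip": 0.3}
    - {"translation": [0,0,1.5],"yaw": 0,"grip": 0.3}
    - {"translation": [0,0,0.3],"yaw": 0,"grip": 0.3}
    - {"translation": [0,0,0],"yaw": 0,"grip": 0.3}

```text
clock: 6.17
tcp_pos: [0.5086, 0.1172, 0.0434]
ee_rot: [0.698, 0.716, -0.002, -0.0]
force: [-0.0, 0.3, -2.4]
gripper_width: 0.568
gripper_force: 42.7
```

```bash
python3 - <<'E'
from h import *
go(.5088,.1202,1.6)
a=snapshot("side")
for c in blobs(a,"plate"): print([np.round(v,2) for v in rect_on("side",c,.063)])
cv2.imwrite("pics/a4.png",cv2.resize(a[180:270,250:350],None,fx=6,fy=6,interpolation=cv2.INTER_CUBIC))
E
```

```text
tcp [0.5086 0.1172 0.0434] yAng 1.46 dtool cm [ 0.3   0.03 -0.  ] yaw -0.002 F [-0.01  0.31 -2.4 ] w 0.568 gf 42.7 t 6.1667 tilt [-0.002 -0.003 -1.   ]
[array([664.13, 159.18]), array([122.21,  46.14]), np.float64(88.12)]
[array([360.4 , -35.25]), array([121.67,  46.38]), np.float64(56.09)]
[array([661.79,  -7.84]), array([101.88,  47.81]), np.float64(1.53)]
```

View pics/a4.png

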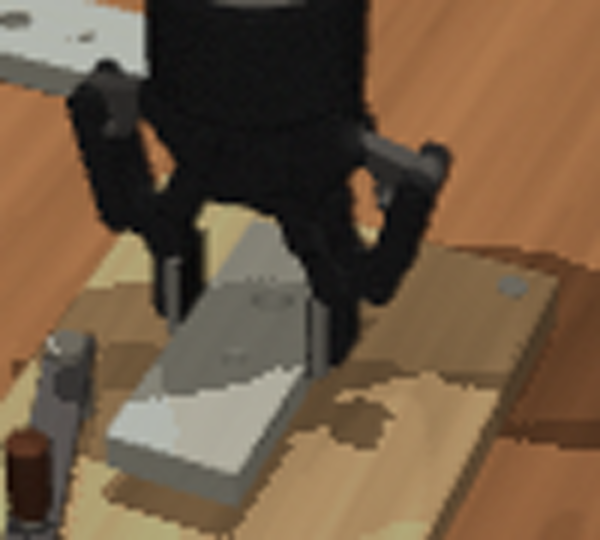

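The side crop shows the plate level over the slot, with the big hole at crop (272,298), the drill hole at (236,356) and the top tail edge from (110,437) to (238,472). I check its position against the pin.

```bash
python3 - <<'E'
from h import *
f=lambda x,y:(250+(x+.5)/6-.5,180+(y+.5)/6-.5)
for p in((272,298),(236,356),(110,437),(238,472),(174,454)):print(p,onz("side",f(*p),.0565).round(4))
go(.5088,.1202,1.6)
E
```

```text
(272, 298) [0.5081 0.1023 0.0565]
(236, 356) [0.5066 0.1369 0.0565]
(110, 437) [0.5285 0.1937 0.0565]
(238, 472) [0.4809 0.1905 0.0565]
(174, 454) [0.5047 0.1919 0.0565]
tcp [0.5094 0.118  0.0443] yAng 1.49 dtool cm [ 0.23 -0.05 -0.  ] yaw -0.002 F [ 1.07 -0.6  -1.48] w 0.573 gf 42.7 t 6.2167 tilt [-0.001 -0.001 -1.   ]
```

>>> apply_moves:
  increments:
    - {"translation": [0,0,0],"yaw": 0,"grip": 0.3}
    - {"translation": [0,0,0],"yaw": 0,"grip": 0.3}

```text
clock: 6.38
tcp_pos: [0.5102, 0.1192, 0.0454]
ee_rot: [0.697, 0.717, 0.001, 0.001]
force: [-0.8, -0.5, -2.4]
gripper_width: 0.57
gripper_force: 42.7
```

>>> apply_moves:
  increments:
    - {"translation": [0.12,-0.12,0],"yaw": 0,"grip": 0.3}
    - {"translation": [0,0,0.2],"yaw": 0,"grip": 0.3}
    - {"translation": [0,0,0.2],"yaw": 0,"grip": 0.3}
    - {"translation": [0,0,0],"yaw": 0,"grip": 0.3}
    - {"translation": [0,0,0],"yaw": 0,"grip": 0.3}

```text
clock: 6.8
tcp_pos: [0.508, 0.1204, 0.0402]
ee_rot: [0.697, 0.717, -0.0, -0.0]
force: [0.5, 0.5, -3.2]
gripper_width: 0.571
gripper_force: 42.7
```

>>> apply_moves:
  increments:
    - {"translation": [0,0,0.15],"yaw": 0,"grip": 0.3}
    - {"translation": [0,0,0.1],"yaw": 0,"grip": 0.3}
    - {"translation": [0,0,0],"yaw": 0,"grip": 0.3}
    - {"translation": [0,0,0],"yaw": 0,"grip": 0.3}

```text
clock: 7.13
tcp_pos: [0.508, 0.1204, 0.0377]
ee_rot: [0.697, 0.717, -0.0, -0.0]
force: [0.2, 0.3, -2.0]
gripper_width: 0.574
gripper_force: 42.7
```

>>> apply_moves:
  increments:
    - {"translation": [0,0,0.1],"yaw": 0,"grip": 0.3}
    - {"translation": [0,0,0],"yaw": 0,"grip": 0.3}
    - {"translation": [0,0,0],"yaw": 0,"grip": 0.3}

```text
clock: 7.38
tcp_pos: [0.5081, 0.1204, 0.0368]
ee_rot: [0.697, 0.717, -0.0, -0.0]
force: [0.4, 0.3, -2.6]
gripper_width: 0.571
gripper_force: 42.7
```

>>> apply_moves:
  increments:
    - {"translation": [0,0.07,0],"yaw": 0,"grip": 0.3}
    - {"translation": [0,0,0.1],"yaw": 0,"grip": 0.3}
    - {"translation": [0,0,0],"yaw": 0,"grip": 0.3}
    - {"translation": [0,0,0],"yaw": 0,"grip": 0.3}

```text
clock: 7.72
tcp_pos: [0.5087, 0.1205, 0.0358]
ee_rot: [0.697, 0.717, -0.0, -0.0]
force: [0.4, -0.5, -2.5]
gripper_width: 0.572
gripper_force: 42.7
```

>>> apply_moves:
  increments:
    - {"translation": [0,0,0.1],"yaw": 0,"grip": 0.3}
    - {"translation": [0,0,0],"yaw": 0,"grip": 0.3}
    - {"translation": [0,0,0],"yaw": 0,"grip": 0.3}

```text
clock: 7.97
tcp_pos: [0.5087, 0.1205, 0.0348]
ee_rot: [0.697, 0.717, -0.0, -0.0]
force: [-0.7, -1.2, -3.1]
gripper_width: 0.572
gripper_force: 42.7
```

>>> apply_moves:
  increments:
    - {"translation": [0,0,0.1],"yaw": 0,"grip": 0.3}
    - {"translation": [0,0,0.1],"yaw": 0,"grip": 0.3}
    - {"translation": [0,0,0],"yaw": 0,"grip": 0.3}
    - {"translation": [0,0,0],"yaw": 0,"grip": 0.3}

```text
clock: 8.3
tcp_pos: [0.5087, 0.1205, 0.0328]
ee_rot: [0.697, 0.717, -0.0, -0.0]
force: [0.3, 0.0, -1.9]
gripper_width: 0.57
gripper_force: 42.7
```

>>> apply_moves:
  increments:
    - {"translation": [0,0,0.1],"yaw": 0,"grip": 0.3}
    - {"translation": [0,0,0.1],"yaw": 0,"grip": 0.3}
    - {"translation": [0,0,0],"yaw": 0,"grip": 0.3}
    - {"translation": [0,0,0],"yaw": 0,"grip": 0.3}

```text
clock: 8.63
tcp_pos: [0.5087, 0.1205, 0.0308]
ee_rot: [0.697, 0.717, -0.0, -0.0]
force: [0.5, -0.6, -3.1]
gripper_width: 0.57
gripper_force: 42.7
```

>>> apply_moves:
  increments:
    - {"translation": [0,0,0.1],"yaw": 0,"grip": 0.3}
    - {"translation": [0,0,0.1],"yaw": 0,"grip": 0.3}
    - {"translation": [0,0,0],"yaw": 0,"grip": 0.3}
    - {"translation": [0,0,0],"yaw": 0,"grip": 0.3}

```text
clock: 8.97
tcp_pos: [0.5087, 0.1205, 0.0288]
ee_rot: [0.697, 0.717, -0.0, -0.0]
force: [0.0, 0.0, -2.9]
gripper_width: 0.571
gripper_force: 42.7
```

>>> apply_moves:
  increments:
    - {"translation": [0,0,0.1],"yaw": 0,"grip": 0.3}
    - {"translation": [0,0,0],"yaw": 0,"grip": 0.3}
    - {"translation": [0,0,0],"yaw": 0,"grip": 0.3}

```text
clock: 9.22
tcp_pos: [0.5087, 0.1205, 0.0278]
ee_rot: [0.697, 0.717, 0.0, -0.0]
force: [-0.1, -0.3, -1.9]
gripper_width: 0.569
gripper_force: 42.7
```

>>> apply_moves:
  increments:
    - {"translation": [0,0,0.05],"yaw": 0,"grip": 0.3}
    - {"translation": [0,0,0],"yaw": 0,"grip": 0.3}
    - {"translation": [0,0,0],"yaw": 0,"grip": 0.3}

```text
clock: 9.47
tcp_pos: [0.5088, 0.1205, 0.0274]
ee_rot: [0.697, 0.717, 0.0, 0.0]
force: [0.2, 0.0, -2.3]
gripper_width: 0.574
gripper_force: 42.7
```

>>> apply_moves:
  increments:
    - {"translation": [0,0,0.05],"yaw": 0,"grip": 0.3}
    - {"translation": [0,0,0],"yaw": 0,"grip": 0.3}
    - {"translation": [0,0,0],"yaw": 0,"grip": 0.3}

```text
clock: 9.72
tcp_pos: [0.5088, 0.1205, 0.0273]
ee_rot: [0.697, 0.717, 0.0, 0.0]
force: [-0.8, -0.0, 3.0]
gripper_width: 0.573
gripper_force: 43.3
```

```bash
python3 - <<'E'
from h import *
go(.5088,.1202,1.6)
a=snapshot("side")
cv2.imwrite("pics/a5.png",cv2.resize(a[180:280,240:350],None,fx=6,fy=6,interpolation=cv2.INTER_CUBIC))
E
```

```text
tcp [0.5088 0.1205 0.0273] yAng 1.61 dtool cm [-0.03 -0.01 -0.  ] yaw 0.0 F [-0.84 -0.    3.03] w 0.573 gf 43.3 t 9.7167 tilt [-0.  0. -1.]
```

View pics/a5.png

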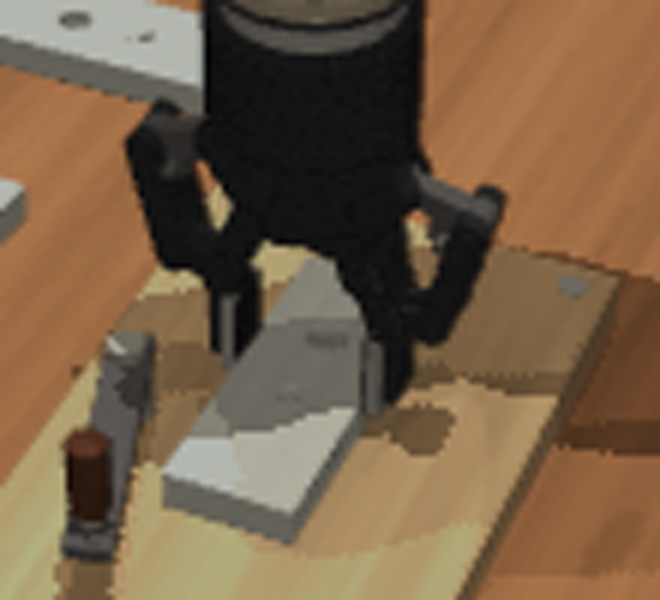

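The side crop shows the plate flat on the board with no gap under the tail, the pin filling the big hole at (327,338), and the keeper still open. TCP height and force both indicate flush contact, so I release and rise.

>>> apply_moves:
  increments:
    - {"translation": [0,0,0],"yaw": 0,"grip": -0.4}
    - {"translation": [0,0,0],"yaw": 0,"grip": -0.4}
    - {"translation": [0,0,0],"yaw": 0,"grip": -0.4}
    - {"translation": [0,0,0],"yaw": 0,"grip": -0.4}

```text
clock: 10.1
tcp_pos: [0.5089, 0.1206, 0.0268]
ee_rot: [0.697, 0.717, 0.0, -0.0]
force: [-0.6, 0.3, 0.2]
gripper_width: 0.701
gripper_force: 0.0
```

>>> apply_moves:
  increments:
    - {"translation": [0,0,-1],"yaw": 0,"grip": -0.4}
    - {"translation": [0,0,-2],"yaw": 0,"grip": -0.4}
    - {"translation": [0,0,-3],"yaw": 0,"grip": -0.4}
    - {"translation": [0,0,-3],"yaw": 0,"grip": -0.4}
    - {"translation": [0,0,-3],"yaw": 0,"grip": -0.4}
    - {"translation": [-3,0,-2],"yaw": 0,"grip": -0.4}
    - {"translation": [-4,0,0],"yaw": 0,"grip": -0.4}
    - {"translation": [-4,0,0],"yaw": 0,"grip": -0.4}

```text
clock: 10.77
tcp_pos: [0.513, 0.0108, 0.1695]
ee_rot: [0.696, 0.718, 0.002, 0.002]
force: [1.0, -0.3, -0.5]
gripper_width: 0.698
gripper_force: 0.0
```

```bash
python3 - <<'E'
from h import *
a=snapshot("side"); b=snapshot("top")
go(.5088,.1202,1.6)
for n in("side","top"):
    for l in("keeper_knob","keeper_pivot","big_hole","tail"): print(n,l,[(np.round(d["position"],1).tolist(),round(d["score"],2)) for d in nets.tip_of(l,n)][:5])
cv2.imwrite("pics/a6.png",np.hstack([cv2.resize(a[185:285,240:320],(400,500),interpolation=cv2.INTER_CUBIC),cv2.resize(b[180:280,190:270],(400,500),interpolation=cv2.INTER_CUBIC)]))
E
```

```text
tcp [0.5118 0.0007 0.1672] yAng 0.8 dtool cm [11.95 -0.14 -0.08] yaw -0.014 F [ 0.38 -0.31 -0.41] w 0.703 gf 0.0 t 10.8667 tilt [-0.007 -0.    -1.   ]
side keeper_knob [([256.0, 261.9], 0.82)]
side keeper_pivot [([260.5, 240.3], 0.68), ([284.7, 265.6], 0.24)]
side big_hole [([296.1, 243.6], 0.88), ([251.5, 184.9], 0.64), ([227.5, 222.2], 0.64), ([369.3, 221.7], 0.63)]
side tail [([205.6, 245.4], 0.93), ([281.0, 195.9], 0.85), ([278.6, 271.6], 0.75), ([394.6, 205.6], 0.74)]
top keeper_knob [([210.8, 211.0], 0.69)]
top keeper_pivot [([242.5, 203.6], 0.85)]
top big_hole [([324.6, 156.3], 0.92), ([265.9, 158.9], 0.73), ([262.4, 224.2], 0.68), ([326.4, 269.9], 0.45)]
top tail [([237.3, 156.2], 0.96), ([229.1, 226.9], 0.72)]
```

View pics/a6.png

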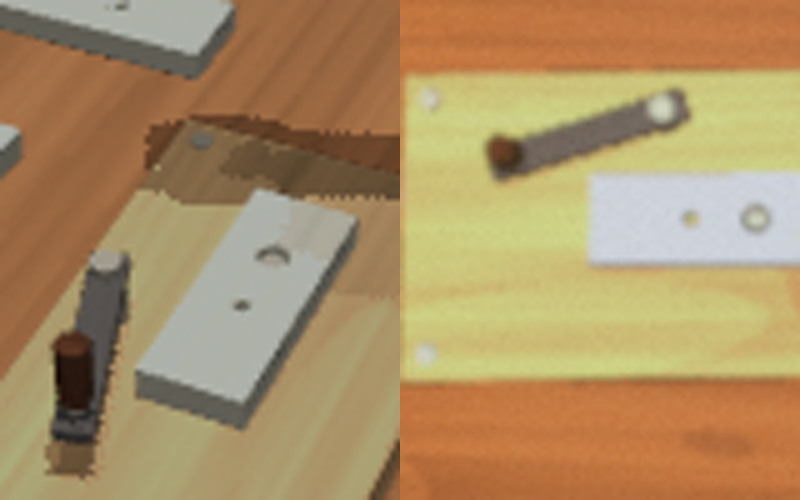

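The keeper is still open and the plate is flush, with the pin visible inside the big hole at crop (272,255) in the side view and (755,217) in the top view. The knob is at side (256,262) and top (211,211).

```bash
python3 - <<'E'
from h import *
np.set_printoptions(precision=4,suppress=True)
k=tri((256.,261.9),(210.8,211.0)); print("knob",k, onz("side",(256,261.9),.073),onz("top",(210.8,211.),.073))
# post/ pivot from crops: top crop px (660,108)-> , side crop (108,262)
u=(190+(660-400)/5-.4,180+108/5-.4);v=(240+108/5-.4,185+262/5-.4)
print("post top tri",tri(v,u))
j=np.radians(91.6);J=np.array([[np.sin(j),np.cos(j)],[-np.cos(j),np.sin(j)]])
o=np.array([.5101,.0942])+J@[0,.06]; pv=o+J@[.058,0]; d=J.T@(k[:2]-pv)
th=np.arctan2(-d[0],d[1]);print("pivot",pv,"r",np.hypot(*d),"theta",th)
go(k[0],k[1],1.6+np.degrees(th))
print(env.read_state()["joint_positions"])
E
```

```text
knob [0.5352 0.2358 0.064 ] [0.5293 0.2435 0.073 ] [0.5357 0.2349 0.073 ]
post top tri [0.565  0.1565 0.056 ]
pivot [0.5664 0.1558] r 0.08586382340310882 theta 0.34400784768879383
tcp [0.5118 0.0121 0.1669] yAng 1.77 dtool cm [22.28  3.03  0.01] yaw -0.341 F [-0.96  1.21 -0.63] w 0.704 gf 0.0 t 11.2667 tilt [ 0.001 -0.    -1.   ]
[ 0.2309  0.5151 -0.4373  1.891   0.2945  0.7987 -0.3331]
```

>>> apply_moves:
  increments:
    - {"translation": [3.7,0.5,0],"yaw": 0,"grip": 0.2}
    - {"translation": [3.7,0.5,0],"yaw": 0,"grip": 0.2}
    - {"translation": [3.7,0.5,0],"yaw": 0,"grip": 0.2}
    - {"translation": [3.7,0.5,0],"yaw": 0,"grip": 0.2}
    - {"translation": [3.7,0.5,0],"yaw": 0,"grip": 0.2}
    - {"translation": [3.7,0.5,0],"yaw": -0.1,"grip": 0.2}
    - {"translation": [0,0,0],"yaw": -0.12,"grip": 0.2}
    - {"translation": [0,0,0],"yaw": -0.12,"grip": 0.2}

```text
clock: 11.93
tcp_pos: [0.5341, 0.2387, 0.1669]
ee_rot: [0.56, 0.829, 0.001, -0.001]
force: [-1.1, -0.6, -0.5]
gripper_width: 0.4
gripper_force: 0.0
```

>>> apply_moves:
  increments:
    - {"translation": [0,0,0],"yaw": 0,"grip": 0.2}
    - {"translation": [0,0,0],"yaw": 0,"grip": 0.2}
    - {"translation": [0,0,0],"yaw": 0,"grip": 0.2}
    - {"translation": [0,0,0],"yaw": 0,"grip": 0.2}

```text
clock: 12.27
tcp_pos: [0.5357, 0.2329, 0.1669]
ee_rot: [0.567, 0.824, -0.0, 0.0]
force: [-0.9, -0.2, 0.3]
gripper_width: 0.402
gripper_force: 0.0
```

```bash
python3 - <<'E'
from h import *
go(.5352,.2358,21.3)
E
```

```text
tcp [0.5357 0.2329 0.1669] yAng 20.95 dtool cm [ 0.29  0.06 -0.  ] yaw -0.006 F [-0.9  -0.22  0.28] w 0.402 gf 0.0 t 12.2667 tilt [-0. -0. -1.]
```

Down around the knob (10.5 cm to z≈0.062), then close to a loose cage.

>>> apply_moves:
  increments:
    - {"translation": [0.3,0.05,2],"yaw": 0,"grip": 0.2}
    - {"translation": [0,0,2.5],"yaw": 0,"grip": 0.2}
    - {"translation": [0,0,2],"yaw": 0,"grip": 0.2}
    - {"translation": [0,0,1],"yaw": 0,"grip": 0.2}
    - {"translation": [0,0,0],"yaw": 0,"grip": 0.2}
    - {"translation": [0,0,0],"yaw": 0,"grip": 0.2}

```text
clock: 12.77
tcp_pos: [0.5352, 0.2363, 0.0921]
ee_rot: [0.566, 0.824, 0.0, -0.0]
force: [0.9, -0.4, -0.3]
gripper_width: 0.404
gripper_force: 0.0
```

>>> apply_moves:
  increments:
    - {"translation": [0,0,1],"yaw": 0,"grip": 0.2}
    - {"translation": [0,0,1],"yaw": 0,"grip": 0.2}
    - {"translation": [0,0,1],"yaw": 0,"grip": 0.2}
    - {"translation": [0,0,0],"yaw": 0,"grip": 0.4}
    - {"translation": [0,0,0],"yaw": 0,"grip": 0.4}
    - {"translation": [0,0,0],"yaw": 0,"grip": 0.4}

```text
clock: 13.27
tcp_pos: [0.5351, 0.2365, 0.0619]
ee_rot: [0.566, 0.825, 0.0, -0.0]
force: [-0.3, 0.4, -0.0]
gripper_width: 0.3
gripper_force: 0.0
```

```bash
python3 - <<'E'
from h import *
go(.5352,.2358,21.3)
a=snapshot("side")
cv2.imwrite("pics/a7.png",cv2.resize(a[185:305,215:315],None,fx=5,fy=5,interpolation=cv2.INTER_CUBIC))
E
```

```text
tcp [0.5351 0.2365 0.0619] yAng 21.09 dtool cm [-0.07 -0.01 -0.  ] yaw -0.004 F [-0.25  0.41 -0.02] w 0.3 gf 0.0 t 13.2667 tilt [ 0.  0. -1.]
```

View pics/a7.png

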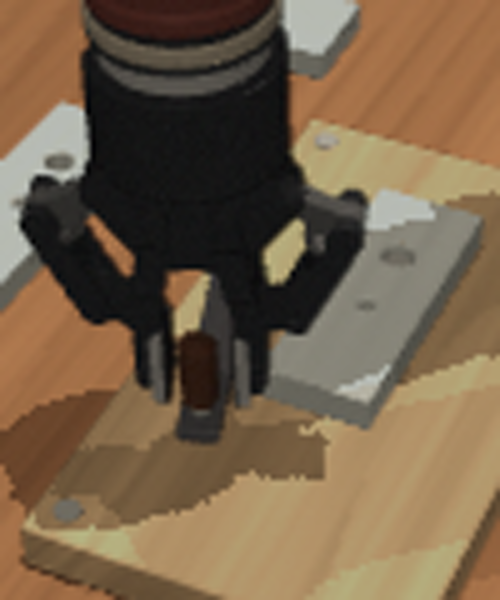

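The side crop shows the knob (200,370) caged between the fingers and the plate undisturbed. Now the arc, 85 mm radius at 0.1 rad per row.

>>> apply_moves:
  increments:
    - {"translation": [-0.04,-0.85,0],"yaw": -0.1,"grip": 0.4}
    - {"translation": [-0.04,-0.85,0],"yaw": -0.1,"grip": 0.4}
    - {"translation": [-0.04,-0.85,0],"yaw": -0.1,"grip": 0.4}
    - {"translation": [-0.04,-0.85,0],"yaw": -0.1,"grip": 0.4}
    - {"translation": [-0.04,-0.85,0],"yaw": -0.1,"grip": 0.4}
    - {"translation": [0,0,0],"yaw": 0,"grip": 0.4}
    - {"translation": [0,0,0],"yaw": 0,"grip": 0.4}

```text
clock: 13.9
tcp_pos: [0.501, 0.2118, 0.0623]
ee_rot: [0.346, 0.938, 0.0, 0.0]
force: [-0.4, 0.9, -0.1]
gripper_width: 0.298
gripper_force: 0.0
```

```bash
python3 - <<'E'
from h import *
pv=np.array([.5664,.1558]);
s,p,M=tool(); d=p[:2]-pv; print("r",np.hypot(*d),"ang",np.arctan2(d[1],d[0])-np.radians(91.6))
for t in(.85,):
    a=np.radians(91.6)+t; go(*(pv+.0855*np.array([np.cos(a),np.sin(a)])),1.6+np.degrees(t))
E
```

```text
r 0.08613091753568487 ang 0.8347551822282862
tcp [0.501  0.2118 0.0623] yAng 49.56 dtool cm [-0.06 -0.13 -0.  ] yaw -0.013 F [-0.44  0.91 -0.13] w 0.298 gf 0.0 t 13.9 tilt [-0.     0.001 -1.   ]
```

>>> apply_moves:
  increments:
    - {"translation": [-0.05,-0.87,0],"yaw": -0.1,"grip": 0.4}
    - {"translation": [-0.05,-0.87,0],"yaw": -0.1,"grip": 0.4}
    - {"translation": [-0.05,-0.87,0],"yaw": -0.1,"grip": 0.4}
    - {"translation": [-0.04,-0.85,0],"yaw": -0.1,"grip": 0.4}
    - {"translation": [-0.04,-0.85,0],"yaw": -0.1,"grip": 0.4}
    - {"translation": [-0.04,-0.85,0],"yaw": -0.1,"grip": 0.4}
    - {"translation": [0,0,0],"yaw": 0,"grip": 0.4}
    - {"translation": [0,0,0],"yaw": 0,"grip": 0.4}

```text
clock: 14.57
tcp_pos: [0.4813, 0.165, 0.0619]
ee_rot: [0.054, 0.999, 0.0, 0.0]
force: [0.1, 0.3, 0.5]
gripper_width: 0.3
gripper_force: 0.0
```

>>> apply_moves:
  increments:
    - {"translation": [-0.02,-0.5,0],"yaw": -0.06,"grip": 0.4}
    - {"translation": [-0.02,-0.5,0],"yaw": -0.06,"grip": 0.4}
    - {"translation": [0,0,0],"yaw": 0,"grip": 0.4}
    - {"translation": [0,0,0],"yaw": 0,"grip": 0.4}

```text
clock: 14.9
tcp_pos: [0.4807, 0.1555, 0.0619]
ee_rot: [-0.007, 1.0, 0.0, 0.0]
force: [0.6, 0.5, 0.6]
gripper_width: 0.301
gripper_force: 0.0
```

>>> apply_moves:
  increments:
    - {"translation": [0,-0.3,0],"yaw": 0,"grip": 0.4}
    - {"translation": [0,0,0],"yaw": 0,"grip": 0.4}
    - {"translation": [0,0,0],"yaw": 0,"grip": 0.4}

```text
clock: 15.15
tcp_pos: [0.4804, 0.1523, 0.0619]
ee_rot: [-0.008, 1.0, 0.0, 0.0]
force: [0.0, 0.5, -0.2]
gripper_width: 0.299
gripper_force: 0.2
```

```bash
python3 - <<'E'
from h import *
pv=np.array([.5664,.1558]);
s,p,M=tool(); d=p[:2]-pv; print("r",np.hypot(*d),"ang",np.arctan2(d[1],d[0])%(2*np.pi)-np.radians(91.6))
go(p[0],p[1],91.6)
E
```

```text
r 0.08602770547250815 ang 1.5838557859771867
tcp [0.4804 0.1523 0.0619] yAng 90.94 dtool cm [0. 0. 0.] yaw -0.012 F [ 0.05  0.51 -0.16] w 0.299 gf 0.2 t 15.15 tilt [-0.  0. -1.]
```

>>> apply_moves:
  increments:
    - {"translation": [0,-0.2,0],"yaw": 0,"grip": 0.4}
    - {"translation": [0,0,0],"yaw": 0,"grip": 0.4}
    - {"translation": [0,0,0],"yaw": 0,"grip": 0.4}

```text
clock: 15.4
tcp_pos: [0.4803, 0.15, 0.0618]
ee_rot: [-0.008, 1.0, -0.0, -0.0]
force: [-0.4, 0.3, 0.1]
gripper_width: 0.301
gripper_force: 0.2
```

>>> apply_moves:
  increments:
    - {"translation": [0,-0.15,0],"yaw": 0,"grip": 0.4}
    - {"translation": [0,0,0],"yaw": 0,"grip": 0.4}
    - {"translation": [0,0,0],"yaw": 0,"grip": 0.4}

```text
clock: 15.65
tcp_pos: [0.4803, 0.1488, 0.0619]
ee_rot: [-0.009, 1.0, 0.0, -0.0]
force: [0.0, 1.6, 0.8]
gripper_width: 0.301
gripper_force: 0.6
```

>>> apply_moves:
  increments:
    - {"translation": [0,-0.1,0],"yaw": 0,"grip": 0.4}
    - {"translation": [0,0,0],"yaw": 0,"grip": 0.4}
    - {"translation": [0,0,0],"yaw": 0,"grip": 0.4}

```text
clock: 15.9
tcp_pos: [0.4804, 0.1487, 0.0619]
ee_rot: [-0.009, 1.0, 0.001, 0.0]
force: [-1.1, 3.8, -1.0]
gripper_width: 0.305
gripper_force: 2.0
```

The keeper is on its stop: the force rises and the position stalls at about 1.57 rad. Now open, rise, back off and check.

>>> apply_moves:
  increments:
    - {"translation": [0,0.1,0],"yaw": 0,"grip": 0.2}
    - {"translation": [0,0.2,0],"yaw": 0,"grip": 0.2}
    - {"translation": [0,0,0],"yaw": 0,"grip": 0.2}
    - {"translation": [0,0,-1],"yaw": 0,"grip": 0.2}
    - {"translation": [0,0,-2],"yaw": 0,"grip": 0.2}
    - {"translation": [0,0,-3],"yaw": 0,"grip": 0.2}
    - {"translation": [0,0,-3],"yaw": 0,"grip": 0.2}
    - {"translation": [0,0,-3],"yaw": 0,"grip": 0.2}

```text
clock: 16.57
tcp_pos: [0.48, 0.1501, 0.1837]
ee_rot: [-0.009, 1.0, -0.0, -0.0]
force: [1.0, -0.5, -0.5]
gripper_width: 0.4
gripper_force: 0.0
```

>>> apply_moves:
  increments:
    - {"translation": [0,-3.5,0],"yaw": 0,"grip": 0.2}
    - {"translation": [0,-3.5,0],"yaw": 0,"grip": 0.2}
    - {"translation": [0,-3.5,0],"yaw": 0,"grip": 0.2}
    - {"translation": [0,-3.5,0],"yaw": 0,"grip": 0.2}
    - {"translation": [0,-3.5,0],"yaw": 0,"grip": 0.2}
    - {"translation": [0,0,0],"yaw": 0,"grip": 0.2}
    - {"translation": [0,0,0],"yaw": 0,"grip": 0.2}

```text
clock: 17.15
tcp_pos: [0.4832, -0.0275, 0.182]
ee_rot: [-0.005, 1.0, -0.001, -0.0]
force: [-1.0, 1.2, 0.0]
gripper_width: 0.4
gripper_force: 0.0
```

```bash
python3 - <<'E'
from h import *
a=snapshot("side"); b=snapshot("top"); go(.5,0,90)
cv2.imwrite("pics/a8.png",np.hstack([cv2.resize(a[185:305,230:330],(400,480),interpolation=cv2.INTER_CUBIC),cv2.resize(b[170:290,190:290],(400,480),interpolation=cv2.INTER_CUBIC)]))
E
```

```text
tcp [ 0.4833 -0.0236  0.1825] yAng 91.03 dtool cm [-1.71  2.33  0.  ] yaw 0.018 F [ 0.13  0.7  -0.16] w 0.4 gf 0.0 t 17.25 tilt [-0.001  0.001 -1.   ]
```

View pics/a8.png

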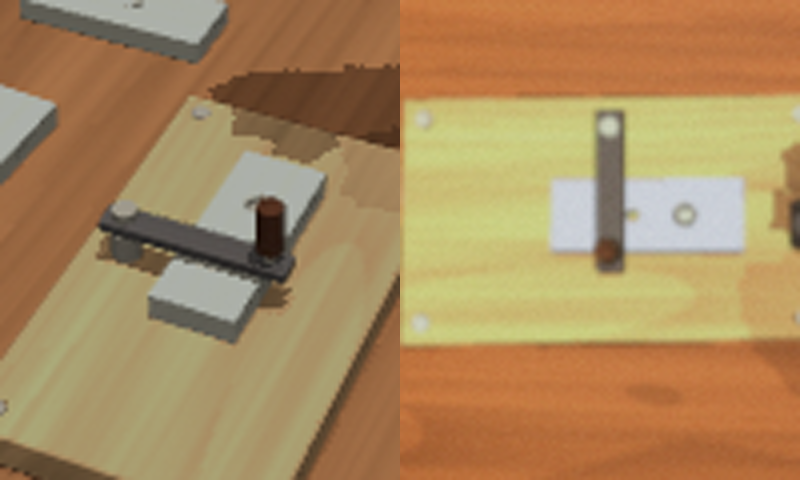

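The keeper lies square across the flush plate, with the pivot at (609,127) and the knob at (608,252) in the top half. The pin is in the big hole at (685,214) and the gripper is clear, so I hand in.

```bash
python3 -c "
from cell import env
print(env.close_job())"
```

```text
the job is handed in; nothing more can be done
None
```

The plate is flush and square on the jig with the pin in its big hole, the keeper is swung over it to its stop, and the job is handed in at about 17 s of the 72 s; the system returned no verdict.

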